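# Thread the spindle of the tape holder

## Robot

A 6-joint arm with a two-finger parallel gripper is mounted at the origin on a cart in front of the work surface, level with it; the furniture and walls round the work are solid. World frame = base frame: x ahead of the robot, y to its left, z up, the work surface at z = 0. Lengths are in m, angles in rad, forces in N, time in s.
With the tool pointing down it reaches from about 0.3 to 0.95 m from the base axis. Payload 3.1 kg.
Tool frame: the origin (TCP) lies between the finger pads; the fingertips stand 11 mm ahead of it and the grasp point (between the pads) lies 8 mm behind it; z points along the fingers, y is the line along which they close (so a half turn about z gives the same grasp; the last joint's range is limited). The gripper opens to 85 mm and grips with 20 to 120 N. Pads are 22 mm wide; open, the fingers measure 114 mm over their backs; the gripper's body (76 mm by 85 mm) begins 54 mm behind the grasp point. The pads swing forward as they close: fully open they stand 13 mm farther back than shut.
Start: joints at [1.114, 0.308, 1.634, -0, 1.2, -0.07], TCP at [0.236, 0.579, 0.242] pointing down, gripper open.
Joint ranges: [-3.06, 3.06], [-0.79, 1.96], [0.05, 2.63], [-1.19, 4.34], [0.05, 2.64], [-2.94, 2.94]. Speed limits (rad/s): [2.79, 2.79, 3.14, 3.14, 3.14, 3.14].

## Interface

Orientations are given as a 3x3 rotation matrix whose columns are the frame's x, y, z axes.
In Python, from workcell import * gives the robot as it stands.
- The arm moves only by the shell command python3 -m handwheel 'ROWS' [FORCE]. ROWS is JSON, a list of rows, each a list of 7 numbers: the shift along the tool's x, y, z scaled (see below), then the turn, a rotation vector about the tool's x, y, z scaled (see below), then the opening, from 0 (shut) to 1 (fully open). A call has 1 to 10 rows; each row is the pose to reach, as a shift and turn from the pose commanded when the call began, along the tool's axes at that moment; what a row does not reach only later rows make up. The controller multiplies each number of a shift by 25 cm and each number of a turn by pi/4 rad. A row lasts 1/8 s, in which the tool goes at most 62.5 mm and 10.7 degrees, less where a joint would pass 70% of its speed; a pose out of reach is approached as far as the arm can. A call with a number of a shift or a turn outside -1 to 1 is refused whole. A call with a gripper value outside its range is refused whole. The fingers move at their own pace and stop on an object; FORCE is the grip in N (left out, the last holds). Time passes only in rows, so rows that repeat a pose let the fingers close. It gives the time, the measured TCP pose, the force, the opening and the grip force at its end, in the units of the state.
- sense(): the state, without advancing time (a new reading comes with each control period).
- snapshot(name): name is "scene" or "top" or "wrist"; returns a dict with "image" (384x512x3 uint8, red, green, blue), "depth" (384x512 float32, m along the optical axis (not along the pixel's ray), 0 where there is no reading), "fx", "fy", "cx", "cy" (pixels), "k1" (the pictures are not rectified: a ray, as slopes to the right and down, at radius r is drawn at 1 + k1 r^2 times it, then the intrinsics apply), "camera_from_world" (4x4, takes a point from world to camera coordinates). Camera axes: x right, y up, looking along -z (the intrinsics and any distortion apply to the point x, -y, -z); pixel columns grow to the right and rows downward; lengths in m; the calibration is good to about 2 mm. A picture is of the moment at which its call begins.
- sign_off(): hands the job in; it is judged then, once.
Trained networks look in a picture, given as the dict that the camera call returned (one of the last four; its "shot" number tells which), for a name from the list of things; names that differ only in an ending like _2 or _b are one class to them, and where a whole thing is asked for, a point or a joint stands for the part that bears it (a point fixed in the world has none). Each returns a list of dicts, best first, with "conf" (0 to 1); they miss things now and then, are a little off and sometimes report something else, mostly with a low value. They report only what shows in the picture. A call takes as long as a camera call. They do not tell look-alikes from the thing itself.
- find_in(picture, target): "location" ([x, y, z] in m, in world coordinates, good to about 4 mm: the middle of the surface that is visible of it).
The state is a dict: "time_s": time; "joint_pos": joint angles; "dq": joint speeds; "effort": joint torques, N m; "tool_pos": TCP position; "tool_rot": TCP orientation; "force": force on the tool from outside, world axes, zero at the start; "ft_torque": the same for the moment, N m; "opening": finger opening in m; "gripper_force": force on a finger pad.
Only numpy, scipy, OpenCV 4.12 (cv2) and the standard library are available. Lean on these libraries where they do the work, as an engineer would, in place of code of your own. Each camera call takes 0.05 s, during which the arm holds its last target. There are 200 camera calls.

## Task

Load the tape holder: take the headed steel spindle from its rest and thread it, tip first, through the bore of the plain cheek, through the roll of tape and through the bore of the sliding block at the other cheek. Then push it home until its head sits flush on the plain cheek and the spindle lies straight, square to both cheeks, with the roll on it. Leave the sprocket, the pipe collar and the nut where they are.

Things in the scene. Friction and masses are not known exactly. Their poses are not given: they have to be found in the camera images.
- holder: Grey tape holder fixed to the bench, place and yaw vary. Base plate 100 x 130 x 8 mm. Origin on the bench midway between the cheeks, z up, y along the spindle's way from plain cheek to block. Plain cheek: upright plate 60 mm wide (x), y = -35 to -27 mm, top 82 mm above the bench. Other cheek: 94 mm wide, y = 37 to 45 mm, top 86 mm, with a window 46 mm wide, 32 mm high on the same axis.
- near_bore (a point): Centre of the mouth of the plain cheek's 17 mm through bore, on its outer face: y = -35 mm in the holder's frame, 58 mm above the bench. Axes as the holder's. The cheek is 8 mm thick; 1.5 mm of play all round lets the spindle be swung up to 12 degrees in the bore.
- spindle: Steel spindle, about 0.12 kg: shaft 14 mm thick, 115 mm long, the last 3 mm a cone down to 10 mm; head a disc 26 mm across, 8 mm thick. Origin on the axis at the inner face of the head (head: y = -8 to 0 mm), +y to the tip. Starts level in the rest, axis 45 mm above the bench, tip roughly towards the holder, free to grip from y = 0 to 36 mm. Gripped there it reaches the block, not home.
- spindle_tip (a point): Centre of the spindle's tip, 115 mm from the inner face of the head.
- rest: Dark steel rest fixed to the bench, base 60 x 90 x 8 mm, with two notched supports, 40 mm wide, 47 mm high, notches open upward. Origin on the bench under its middle, y along the spindle.
- tape_roll: Grey roll of tape with a cardboard core, 70 mm across, 46 mm wide, core 52 mm, standing on edge on low strips between the cheeks; the spindle passes through its core, in the upper half. Loose, 0.13 kg; need not be touched. Origin at its centre, 45 mm above the bench, y along its axis.
- sprocket: Bystander: dark sprocket, 75 mm across, 22 mm high, loose. Origin under its middle.
- pipe_collar: Bystander: dark square pipe collar, 44 x 50 x 22 mm, loose. Origin under its middle.
- big_nut: Bystander: rusty hexagon nut, 30 x 34 x 16 mm, loose. Origin under its middle.
- far_window (a point): Point on the bore axis at y = 37 mm in the holder's frame. Here, from y = 27 to 37 mm, a steel block 46 x 34 x 10 mm slides along the holder's x, stops at +-12 mm. Its 16 mm through bore is 58 mm above the bench. It starts up to 11 mm to either side; where is not reported: see it or feel for it with the tip. It slides under about 1 N, stays put, and follows a spindle in its bore.
Things that resemble listed ones, but are neither listed nor needed, are in the scene too. Of the things that look like the spindle, the larger one is meant. Leave any blue look-alike of the tape_roll alone.

How it is judged:
By the outcome, as a careful person would: the job done as asked, in the order asked, and still so for the second after the job is handed in, with the robot touching nothing.
It also fails if it takes over 72 s, if anything falls off the work surface, if the arm or the gripper's body presses on something with over 40 N, if the wrist force passes 120 N, or if a joint passes its speed limit or range.

## Working session

There is one attempt and no reset: what is moved stays moved. The work goes in short steps, Python scripts to look and compute and a shell command to move; the robot and the scene stay as the last step left them, time stands still between calls to the robot, and variables do not carry over. Pictures are saved under pics/ and viewed, at most 12 in all, crops included, and the job is handed in when it is done.

```bash
mkdir -p pics; ls; cat > h.py <<'E'
from workcell import *
import numpy as np, cv2
def px2w(s,u,v,d=None):
    d = s["depth"][int(round(v)),int(round(u))] if d is None else d
    x,y=cv2.undistortPoints(np.array([[[u,v]]],float),np.array([[s["fx"],0,s["cx"]],[0,s["fy"],s["cy"]],[0,0,1.]]),np.array([s["k1"],0,0,0.]))[0,0]
    T=np.linalg.inv(s["camera_from_world"])
    return (T@[x*d,-y*d,-d,1])[:3]
def cloud(s):
    h,w=s["depth"].shape
    v,u=np.mgrid[:h,:w]
    p=cv2.undistortPoints(np.stack([u,v],-1).reshape(-1,1,2).astype(float),np.array([[s["fx"],0,s["cx"]],[0,s["fy"],s["cy"]],[0,0,1.]]),np.array([s["k1"],0,0,0.])).reshape(h,w,2)
    d=s["depth"]; P=np.stack([p[...,0]*d,-p[...,1]*d,-d,np.ones_like(d)],-1)
    W=P@np.linalg.inv(s["camera_from_world"]).T
    W=W[...,:3]; W[d==0]=np.nan
    return W
def w2px(s,p):
    c=s["camera_from_world"]@np.r_[p,1]; x,y=c[0]/-c[2],-c[1]/-c[2]
    k=1+s["k1"]*(x*x+y*y); return s["fx"]*x*k+s["cx"],s["fy"]*y*k+s["cy"]
def save(s,name,box=None,k=1):
    im=s["image"][...,::-1]
    if box: im=im[box[1]:box[3],box[0]:box[2]]
    cv2.imwrite("pics/"+name,cv2.resize(im,None,fx=k,fy=k,interpolation=cv2.INTER_CUBIC))
E
python3 - <<'E'
from h import *
np.set_printoptions(precision=4,suppress=True)
a=snapshot("top");b=snapshot("scene")
for n,s in (("top",a),("scene",b)):
    for t in ["holder","spindle","rest","tape_roll","sprocket","pipe_collar","big_nut"]:
        for r in find_in(s,t): print(n,t,round(r["conf"],2),np.array(r["location"]),np.round(w2px(s,r["location"])))
import pickle
pickle.dump((a,b),open("s0.pkl","wb"))
im=np.vstack([a["image"],b["image"]])
cv2.imwrite("pics/a.png",cv2.resize(np.hstack([a["image"],b["image"]])[...,::-1],(800,300)))
save(a,"top.png",k=1.5)
E
```

```text
pics
top holder 0.68 [0.5254 0.1739 0.0078] [178. 204.]
top spindle 0.74 [ 0.4578 -0.2319  0.0468] [323. 223.]
top spindle 0.55 [ 0.4471 -0.3806  0.013 ] [374. 226.]
top spindle 0.39 [0.527  0.1746 0.0082] [178. 204.]
top rest 0.97 [ 0.4596 -0.2189  0.0074] [316. 223.]
top tape_roll 0.89 [0.524  0.1972 0.0745] [164. 203.]
top tape_roll 0.83 [ 0.4481 -0.0907  0.0653] [272. 228.]
top sprocket 0.9 [ 0.623  -0.066   0.0021] [260. 169.]
top pipe_collar 0.76 [0.4282 0.0233 0.0217] [231. 237.]
top big_nut 0.58 [0.4287 0.333  0.0175] [121. 240.]
scene holder 0.86 [0.5191 0.1622 0.0324] [228. 155.]
scene spindle 0.68 [ 0.4466 -0.3864  0.0116] [298. 289.]
scene spindle 0.6 [ 0.4568 -0.2512  0.0533] [274. 238.]
scene rest 0.9 [ 0.4509 -0.2073  0.007 ] [264. 241.]
scene tape_roll 0.66 [ 0.4423 -0.1018  0.0511] [243. 206.]
scene tape_roll 0.59 [0.5082 0.1995 0.065 ] [220. 141.]
scene sprocket 0.74 [ 0.6219 -0.077   0.0065] [294. 194.]
scene pipe_collar 0.69 [0.428  0.0142 0.0184] [221. 192.]
scene big_nut 0.51 [0.431  0.3256 0.0116] [185. 142.]
```

View pics/top.png

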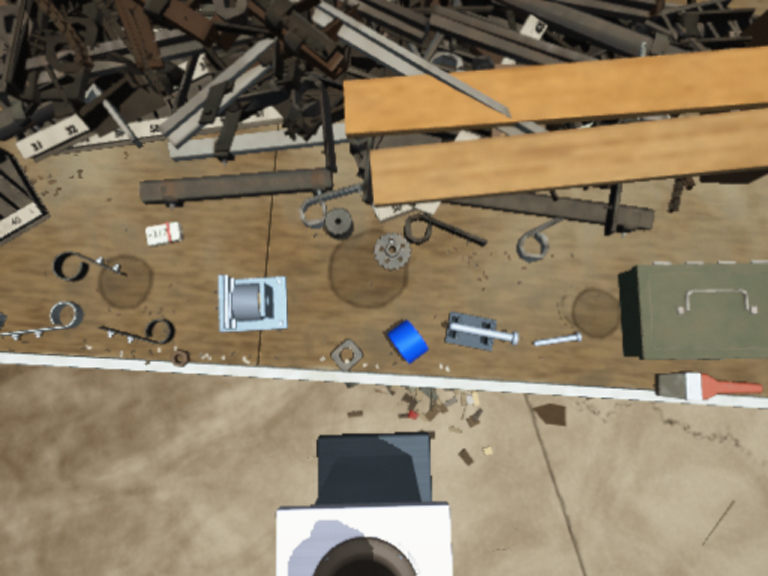

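Top view (1.5×): the holder is at (252,303), with its wide cheek on the left and the plain cheek on the right. The blue look-alike roll is at (408,340). Spindle candidates are (482,332), larger and on the rest, and (558,339), smaller and lying on the bench. The larger one on the rest fits the description, with its head at (515,338) and its tip towards the holder. I'll confirm with a crop.

```bash
python3 - <<'E'
from h import *
import pickle
np.set_printoptions(precision=4,suppress=True)
a,b=pickle.load(open("s0.pkl","rb"))
save(a,"c1.png",(130,170,400,260),2.9)
s=sense();print(s["tool_rot"],s["tool_pos"],s["opening"])
for s in (a,b):
    W=cloud(s);P=W.reshape(-1,3)
    m=(abs(P[:,0]-.458)<.06)&(abs(P[:,1]+.22)<.12)&(P[:,2]>.035)&(P[:,2]<.09)
    Q=P[m];c=np.median(Q,0);_,_,v=np.linalg.svd(Q[:,:2]-Q[:,:2].mean(0))
    t=(Q[:,:2]-Q[:,:2].mean(0))@v[0];print("sp",len(Q),Q.mean(0),v[0],t.min(),t.max(),Q[:,2].max(),Q[np.argmin(Q[:,1])],Q[np.argmax(Q[:,1])])
    m=(abs(P[:,0]-.525)<.09)&(abs(P[:,1]-.174)<.1)&(P[:,2]>.003)&(P[:,2]<.03)
    print("base",cv2.minAreaRect((P[m][:,:2]*1000).astype(np.float32)))
    m=(abs(P[:,0]-.525)<.09)&(abs(P[:,1]-.174)<.1)&(P[:,2]>.065)
    print("top",cv2.minAreaRect((P[m][:,:2]*1000).astype(np.float32)))
E
```

```text
[[-0.9261  0.3772 -0.    ]
 [ 0.3772  0.9261 -0.    ]
 [ 0.     -0.     -1.    ]] [0.2358 0.5788 0.2423] 0.08503673874994072
sp 422 [ 0.4564 -0.1941  0.0534] [ 0.0751 -0.9972] -0.09448145679874154 0.09590928122126956 0.07279845283723119 [ 0.462  -0.2899  0.0473] [ 0.4639 -0.1001  0.0699]
base ((525.0198974609375, 174.13827514648438), (180.07034301757812, 198.1016082763672), 0.43167126178741455)
top ((530.387451171875, 201.6741943359375), (91.73329162597656, 79.80107879638672), 1.2879654169082642)
sp 549 [ 0.4494 -0.1885  0.0512] [ 0.1066 -0.9943] -0.0914997854936338 0.103989662848327 0.07297708436727557 [ 0.4584 -0.2921  0.0452] [ 0.4741 -0.1001  0.0612]
base ((525.04833984375, 173.6702423095703), (179.08261108398438, 194.8215789794922), 0.031142327934503555)
top ((529.0640869140625, 201.509765625), (94.0403823852539, 90.6030044555664), 2.9227898120880127)
```

View pics/c1.png

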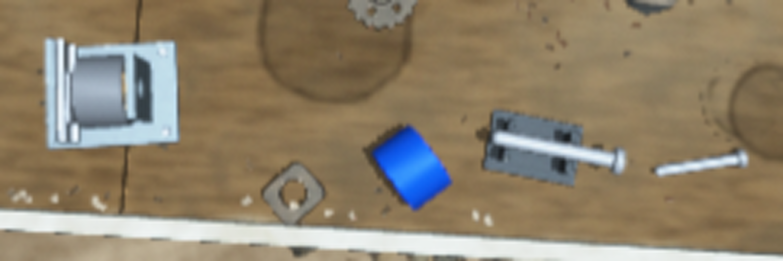

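The crop confirms it: the big headed spindle lies on the rest with its head at crop (618,160) and tip at (495,135). The small one at (700,163) is the look-alike. Next I go above the holder.

```bash
python3 -m handwheel '[[-0.2,-0.15,-0.05,0,0,0.2,1],[-0.4,-0.3,-0.1,0,0,0.4,1],[-0.6,-0.45,-0.12,0,0,0.6,1],[-0.8,-0.6,-0.12,0,0,0.8,1],[-0.9,-0.68,-0.12,0,0,0.8,1],[-0.9,-0.68,-0.12,0,0,0.8,1]]'
python3 - <<'E'
from h import *
s=sense();print(s["tool_pos"],s["tool_rot"])
w=snapshot("wrist");T=np.linalg.inv(w["camera_from_world"]);print(T.round(3),w["fx"])
print("cam in tool",s["tool_rot"].T@(T[:3,3]-s["tool_pos"]) if hasattr(s["tool_rot"],"T") else np.array(s["tool_rot"]).T@(T[:3,3]-np.array(s["tool_pos"])))
E
```

```text
time_s: 1.55
tool_pos: [0.3811, 0.3347, 0.2726]
tool_rot: [[-0.524, 0.852, 0.001], [0.852, 0.524, 0.0], [-0.0, 0.0, -1.0]]
force: [-0.3, 0.8, 0.2]
opening: 0.0852
gripper_force: 0.0
[0.38113181 0.33466626 0.27255627] [[-5.24081919e-01  8.51667682e-01  5.48257107e-04]
 [ 8.51667820e-01  5.24081982e-01  3.42309586e-05]
 [-2.58178270e-04  4.84872762e-04 -9.99999849e-01]]
[[ 0.852 -0.503 -0.145  0.345]
 [ 0.524  0.819  0.235  0.394]
 [ 0.    -0.276  0.961  0.405]
 [ 0.     0.     0.     1.   ]] 299.62538908174895
cam in tool [ 0.0698281   0.00018301 -0.13216305]
```

```bash
python3 -m handwheel '[[-0.2,0.05,0.02,0,0,0.2,1],[-0.4,0.1,0.05,0,0,0.4,1],[-0.6,0.14,0.08,0,0,0.6,1],[-0.8,0.19,0.08,0,0,0.7,1],[-0.8,0.19,0.08,0,0,0.7,1],[-0.8,0.19,0.08,0,0,0.7,1]]'
python3 - <<'E'
from h import *
import pickle
w=snapshot("wrist");pickle.dump(w,open("w1.pkl","wb"))
save(w,"w1.png",k=1.5)
W=cloud(w)
for t in ["holder","tape_roll","near_bore","far_window"]:
    for r in find_in(w,t): print(t,round(r["conf"],2),np.round(r["location"],4),np.round(w2px(w,r["location"])))
E
```

```text
time_s: 2.35
tool_pos: [0.5254, 0.1929, 0.252]
tool_rot: [[-0.007, 1.0, -0.001], [1.0, 0.007, 0.001], [0.001, -0.001, -1.0]]
force: [0.0, -0.4, 0.1]
opening: 0.0854
gripper_force: 0.0
tape_roll 0.96 [0.5312 0.1998 0.0773] [264. 167.]
tape_roll 0.28 [0.5279 0.2366 0.012 ] [261. 126.]
near_bore 0.72 [0.5282 0.2325 0.0084] [261. 130.]
far_window 0.81 [0.5286 0.2358 0.0128] [261. 127.]
```

View pics/w1.png

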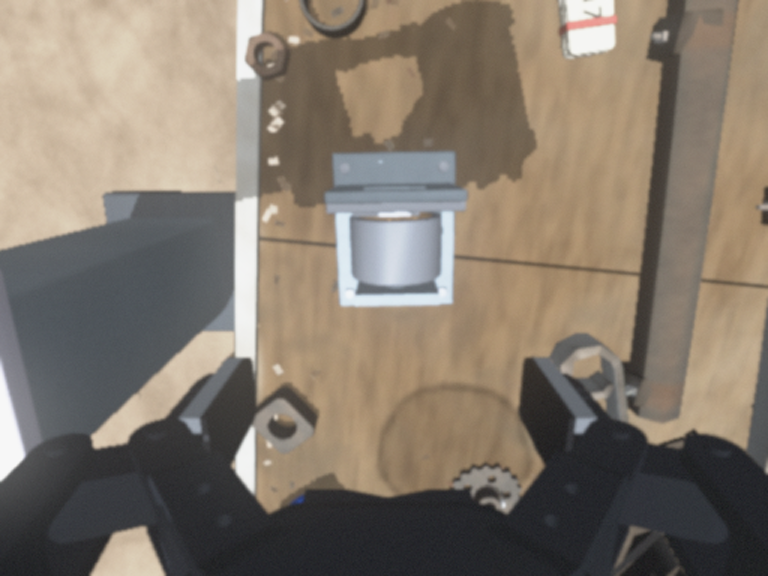

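```bash
python3 - <<'E'
from h import *
import pickle
np.set_printoptions(precision=1,suppress=True,linewidth=200)
w=pickle.load(open("w1.pkl","rb"))
save(w,"w1c.png",(205,90,325,215),4.8)
W=cloud(w)*1000
for v in range(98,208,3):
    print(v,"x@264",W[v,264], "x@246",W[v,246],"x@284",W[v,284])
P=W.reshape(-1,3);P=P[np.isfinite(P[:,0])]
def sel(z0,z1,y0,y1):
    m=(P[:,2]>z0)&(P[:,2]<z1)&(abs(P[:,0]-527)<80)&(P[:,1]>y0)&(P[:,1]<y1);return P[m]
Q=sel(82,92,200,250);print("far cheek",len(Q),cv2.minAreaRect(Q[:,:2].astype(np.float32)))
Q=sel(77,90,120,165);print("near cheek",len(Q),cv2.minAreaRect(Q[:,:2].astype(np.float32)))
Q=sel(4,12,80,260);print("base",len(Q),cv2.minAreaRect(Q[:,:2].astype(np.float32)))
E
```

```text
98 x@264 [531.9 270.1   1.6] x@246 [509.9 270.    1.8] x@284 [556.6 270.4  -0.6]
101 x@264 [531.8 266.5   8.8] x@246 [510.1 266.4   6.4] x@284 [556.6 266.8   1. ]
104 x@264 [531.9 263.   10.2] x@246 [510.1 262.9   8.4] x@284 [556.1 263.2   7.8]
107 x@264 [531.9 259.5   8.9] x@246 [510.1 259.4   9.1] x@284 [556.3 259.7   7.4]
110 x@264 [532.  256.    8.3] x@246 [510.1 255.8   8.9] x@284 [556.4 256.1   7.6]
113 x@264 [532.  252.4   7.2] x@246 [510.1 252.3   8.4] x@284 [556.5 252.6   6.8]
116 x@264 [532.1 248.9   8.8] x@246 [510.1 248.7   7.8] x@284 [556.5 249.    8.3]
119 x@264 [532.1 245.3   8.5] x@246 [510.1 245.1   9. ] x@284 [556.6 245.5   8.4]
122 x@264 [532.  242.   14.7] x@246 [510.  241.5   7.9] x@284 [555.5 242.6  22.8]
125 x@264 [531.6 240.2  41.9] x@246 [511.4 240.1  41.6] x@284 [553.8 240.6  44.7]
128 x@264 [530.8 240.2  85.8] x@246 [513.2 240.1  85.9] x@284 [550.3 240.5  87.4]
131 x@264 [530.8 237.4  87. ] x@246 [513.1 237.2  85.8] x@284 [550.4 237.5  86.1]
134 x@264 [530.8 234.6  87.3] x@246 [513.1 234.3  85.7] x@284 [550.7 234.4  84.2]
137 x@264 [531.  230.9  80.1] x@246
[... 1579 characters left out ...]
x@284 [553.2 170.4  77.5]
197 x@264 [531.7 168.4  82.3] x@246 [512.8 168.5  83.3] x@284 [552.7 169.1  84.1]
200 x@264 [531.8 165.1  82.5] x@246 [512.7 164.9  82.2] x@284 [552.9 165.3  82.7]
203 x@264 [533.6 134.4   0.9] x@246 [512.7 161.6  82.6] x@284 [560.5 134.6   0.9]
206 x@264 [533.6 130.4   1.5] x@246 [509.3 130.2   1.5] x@284 [560.7 130.4   1. ]
far cheek 804 ((530.3679809570312, 236.7104949951172), (93.40412902832031, 10.65550708770752), 1.5822726488113403)
near cheek 161 ((532.8821411132812, 163.2592315673828), (59.492130279541016, 3.6490938663482666), 0.26989665627479553)
base 2351 ((531.7788696289062, 198.67977905273438), (100.2839584350586, 123.47740936279297), 1.4112536907196045)
```

View pics/w1c.png

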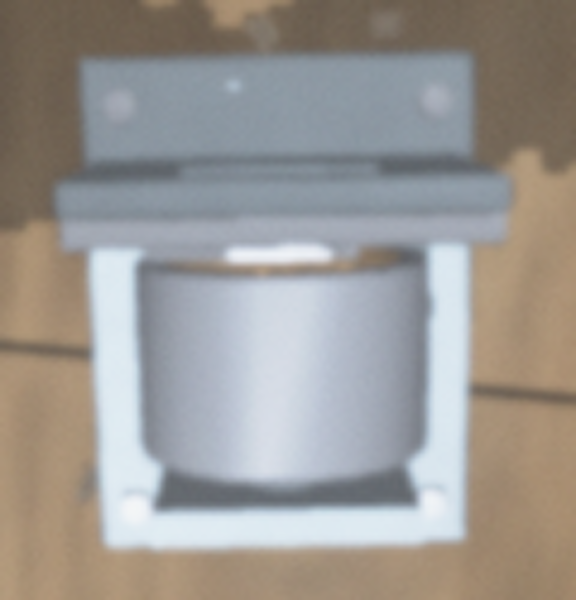

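In the crop the guide rail at (280,225) above the block hides it from above. I'll tilt the camera to look at the window from the +y side.

```bash
python3 -m handwheel '[[0.15,0,0.08,0,-0.2,0,1],[0.3,0.01,0.15,0,-0.4,0,1],[0.4,0.02,0.22,0,-0.6,0,1],[0.47,0.02,0.3,0,-0.65,0,1],[0.47,0.02,0.3,0,-0.65,0,1],[0.47,0.02,0.3,0,-0.65,0,1]]'
python3 - <<'E'
from h import *
import pickle
w=snapshot("wrist");pickle.dump(w,open("w2.pkl","wb"))
u,v=map(int,w2px(w,[.5307,.233,.058]));print(u,v)
save(w,"w2.png",(u-60,v-50,u+60,v+50),6)
E
```

```text
time_s: 3.35
tool_pos: [0.5302, 0.3091, 0.178]
tool_rot: [[-0.005, 1.0, 0.004], [0.872, 0.006, -0.489], [-0.489, 0.0, -0.873]]
force: [0.1, -0.0, -0.0]
opening: 0.0853
gripper_force: 0.0
257 188
```

View pics/w2.png

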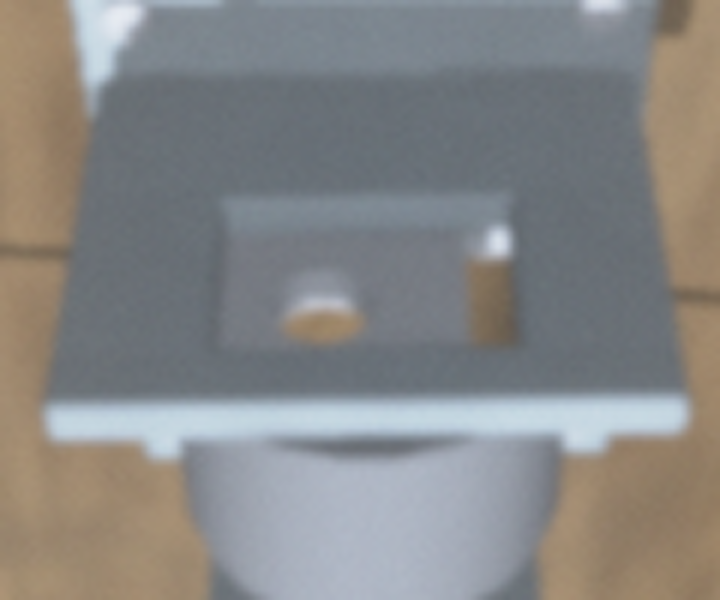

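The window spans crop x 220–517. The block's bore shows at (325,305) and its right edge at x=468, so the block sits about 7 mm to the holder's −x. Now the spindle.

```bash
python3 -m handwheel '[[-0.2,-0.02,0.04,0,0.2,0,1],[-0.4,-0.05,0.08,0,0.4,0,1],[-0.6,-0.08,0.12,0,0.6,0,1],[-0.8,-0.1,0.16,0,0.65,0,1],[-0.99,-0.12,0.19,0,0.65,0,1],[-0.99,-0.12,0.19,0,0.65,0,1]]' && python3 -m handwheel '[[-0.25,-0.04,0,0,0,0,1],[-0.5,-0.08,0,0,0,0,1],[-0.75,-0.12,0,0,0,0,1],[-1,-0.16,0,0,0,0,1],[-1,-0.16,0,0,0,0,1],[-1,-0.16,0,0,0,0,1]]'
cat > sp.py <<'E'
from h import *
import pickle
np.set_printoptions(precision=4,suppress=True)
w=snapshot("wrist");pickle.dump(w,open("w3.pkl","wb"))
save(w,"w3.png",k=1.5)
for t in ["spindle","rest"]:
    for r in find_in(w,t): print(t,round(r["conf"],2),np.round(r["location"],4),np.round(w2px(w,r["location"])))
P=cloud(w).reshape(-1,3);P=P[np.isfinite(P[:,0])]
m=(abs(P[:,0]-.458)<.05)&(abs(P[:,1]+.23)<.10)&(P[:,2]>.0475)&(P[:,2]<.065)
Q=P[m]*1000;print(len(Q),cv2.minAreaRect(Q[:,:2].astype(np.float32)))
vx,vy,x0,y0=cv2.fitLine(Q[:,:2].astype(np.float32),cv2.DIST_HUBER,0,.1,.01).ravel()
print("axis dir",vx,vy,"yaw-from-y",np.degrees(np.arctan2(-vx,vy)),"pt",x0,y0)
t=(Q[:,:2]-[x0,y0])@[vx,vy]
for q in (t.min(),t.max()): print("end",x0+q*vx,y0+q*vy)
for a in np.arange(t.min(),t.max(),6):
    s=Q[(t>=a)&(t<a+6)]; d=(s[:,:2]-[x0,y0])@[-vy,vx]; print(round(a,1),len(s),d.min().round(1),d.max().round(1),s[:,2].max().round(1))
E
python3 sp.py
```

```text
time_s: 4.15
tool_pos: [0.5026, 0.0659, 0.2604]
tool_rot: [[0.001, 1.0, 0.007], [1.0, -0.001, -0.001], [-0.001, 0.007, -1.0]]
force: [0.3, 0.3, 1.0]
opening: 0.0852
gripper_force: 0.0
time_s: 4.9
tool_pos: [0.463, -0.18, 0.257]
tool_rot: [[-0.005, 1.0, 0.001], [1.0, 0.005, 0.001], [0.001, 0.001, -1.0]]
force: [-0.9, 0.3, -0.5]
opening: 0.0852
gripper_force: 0.0
spindle 0.65 [ 0.4675 -0.2289  0.0523] [261. 208.]
spindle 0.65 [ 0.4469 -0.3762  0.0097] [246. 293.]
spindle 0.65 [0.4315 0.0024 0.0189] [230.  -1.]
rest 0.78 [ 0.4621 -0.2077  0.0069] [257. 181.]
1232 ((463.7547302246094, -229.9444580078125), (122.85042572021484, 37.62556076049805), 78.38839721679688)
axis dir 0.22075209 0.97532994 yaw-from-y -12.75321 pt 463.40106 -229.14252
end 449.66028799317127 -289.85219474151387
end 476.79558543563877 -169.96264860017277
-62.2 86 -12.5 12.2 59.5
-56.2 105 -12.9 11.8 58.5
-50.2 47 -6.7 6.2 53.6
-44.2 47 -6.7 6.5 53.8
-38.2 44 -7.1 5.9 53.5
-32.2 46 -7.1 5.9 54.0
-26.2 52 -7.1 6.4 54.0
-20.2 69 -19.6 17.8 54.3
-14.2 73 -19.3 18.0 53.8
-8.2 55 -6.8 6.2 53.6
-2.2 50 -7.1 5.9 53.4
3.8 51 -6.8 5.7 54.0
9.8 51 -7.1 6.0 53.7
15.8 56 -7.1 6.2 53.3
21.8 53 -7.0 5.6 53.5
27.8 59 -7.0 6.1 53.8
33.8 54 -7.0 5.5 53.8
39.8 70 -18.4 18.9 53.8
45.8 82 -17.9 16.9 54.1
51.8 56 -6.8 5.9 54.1
57.8 26 -5.4 4.4 53.1
```

View pics/w3.png

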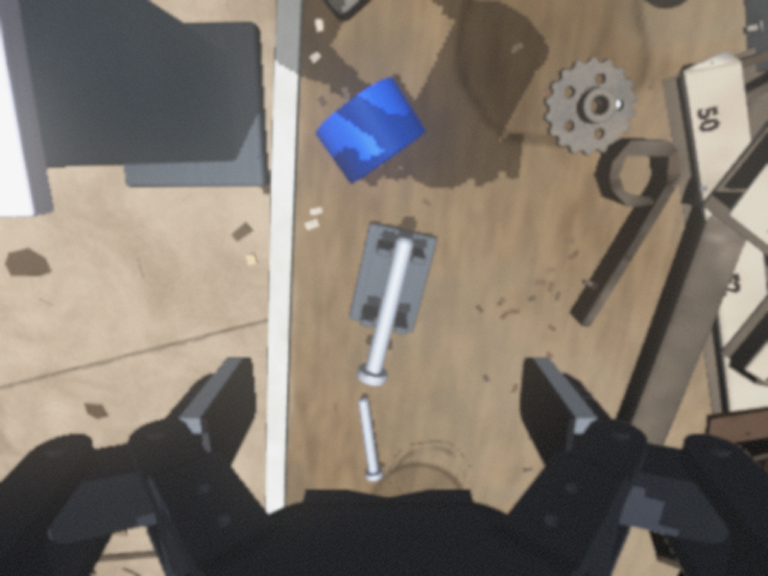

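The spindle is clear at (390,310), with its head at (372,376) and tip at (402,240). The small look-alike is at (370,440). Next: descend and grip at y_s≈14 mm.

```bash
python3 -m handwheel '[[-0.18,-0.02,0.2,0,0,0.2,0.6],[-0.352,-0.034,0.4,0,0,0.29,0.6],[-0.352,-0.034,0.6,0,0,0.29,0.6],[-0.352,-0.034,0.7,0,0,0.29,0.6],[-0.352,-0.034,0.8,0,0,0.29,0.6],[-0.352,-0.034,0.88,0,0,0.29,0.6],[-0.352,-0.034,0.88,0,0,0.29,0.6]]' 60 && python3 -m handwheel '[[0,0,0,0,0,0,0],[0,0,0,0,0,0,0],[0,0,0,0,0,0,0],[0,0,0,0,0,0,0],[0,0,0,0,0,0,0],[0,0,0,0,0,0,0]]' 60
```

```text
time_s: 5.92
tool_pos: [0.4543, -0.266, 0.0352]
tool_rot: [[0.218, 0.976, -0.003], [0.976, -0.218, 0.003], [0.002, -0.004, -1.0]]
force: [0.1, -0.3, -0.6]
opening: 0.0514
gripper_force: 0.0
time_s: 6.68
tool_pos: [0.456, -0.2688, 0.0375]
tool_rot: [[0.22, 0.975, 0.002], [0.975, -0.22, -0.001], [-0.0, 0.002, -1.0]]
force: [1.3, 1.9, 5.2]
opening: 0.0124
gripper_force: 58.5
```

```bash
python3 -m handwheel '[[0,0,-0.15,0,0,0,0],[0,0,-0.3,0,0,0,0],[0.1,0.01,-0.4,0,0,-0.1,0],[0.3,0.02,-0.4,0,0,-0.2,0],[0.5,0.03,-0.4,0,0,-0.3,0],[0.7,0.04,-0.4,0,0,-0.4,0],[0.9,0.06,-0.4,0,0,-0.46,0],[1,0.07,-0.4,0,0,-0.46,0],[1,0.07,-0.4,0,0,-0.46,0],[1,0.07,-0.4,0,0,-0.46,0]]'
cat > held.py <<'E'
from h import *
import pickle,sys
np.set_printoptions(precision=4,suppress=True)
st=sense();p=np.array(st["tool_pos"]);R=np.array(st["tool_rot"])
w=snapshot("wrist");pickle.dump(w,open("w4.pkl","wb"));save(w,"w%s.png"%sys.argv[1],k=1.5)
print(p,R.round(3).tolist(),np.round(st["force"],1))
Q=((cloud(w).reshape(-1,3)-p)@R)*1000   # tool frame
Q=Q[np.isfinite(Q[:,0])]
m=(abs(Q[:,1])<16)&(Q[:,0]>15)&(Q[:,0]<130)&(abs(Q[:,2]+8)<16)
Q=Q[m]
print("tip x",np.percentile(Q[:,0],99.5))
for a in range(15,125,10):
    s=Q[(Q[:,0]>=a)&(Q[:,0]<a+10)]
    if len(s)>5: print(a,len(s),"y",s[:,1].min().round(1),s[:,1].max().round(1),"topz",np.percentile(s[:,2],5).round(1))
E
python3 held.py 4
```

```text
time_s: 7.92
tool_pos: [0.5262, -0.029, 0.1359]
tool_rot: [[-0.139, 0.99, -0.002], [0.99, 0.139, -0.001], [-0.0, -0.002, -1.0]]
force: [-0.3, -1.0, -1.6]
opening: 0.0115
gripper_force: 58.7
[ 0.5262 -0.029   0.1359] [[-0.139, 0.99, -0.002], [0.99, 0.139, -0.001], [-0.0, -0.002, -1.0]] [-0.3 -1.  -1.6]
tip x 99.79984001970712
15 666 y -6.6 6.8 topz -14.8
25 721 y -7.0 6.7 topz -14.6
35 755 y -7.2 6.6 topz -14.7
45 805 y -7.1 6.4 topz -14.6
55 868 y -7.3 6.6 topz -14.6
65 939 y -7.5 6.6 topz -14.6
75 1016 y -7.4 6.5 topz -14.7
85 1070 y -7.7 6.4 topz -14.5
95 468 y -7.4 6.2 topz -14.4
```

View pics/w4.png

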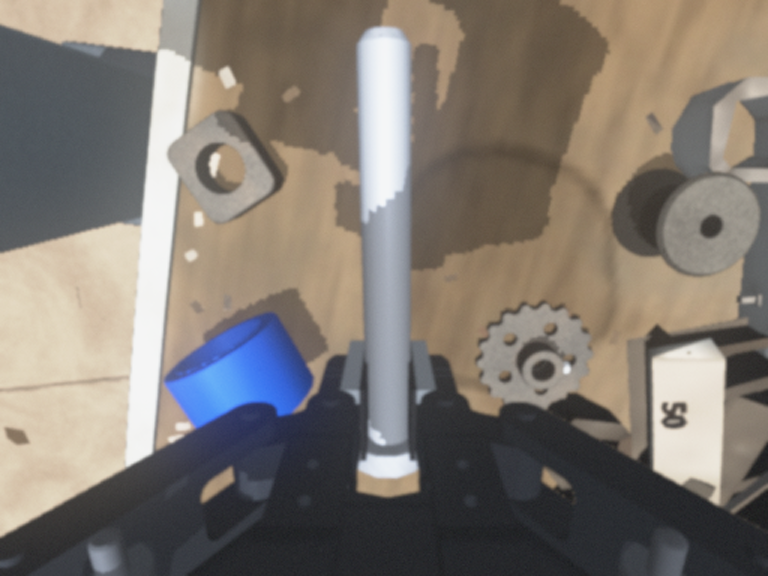

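Held straight: the tip is at (383,35) in the picture, 100 mm ahead of the TCP. Next I go to the pre-insertion pose.

```bash
python3 -m handwheel '[[0.13,0.07,0.05,0,0,0,0],[0.268,0.136,0.15,0,0,0,0],[0.268,0.136,0.28,0,0,0,0],[0.268,0.136,0.342,0,0,0,0],[0.268,0.136,0.342,0,0,0,0],[0.268,0.136,0.342,0,0,0,0]]'
python3 held.py 5; python3 - <<'E'
from h import *
import pickle
w=pickle.load(open("w4.pkl","rb"));W=cloud(w)*1000
P=W.reshape(-1,3);P=P[np.isfinite(P[:,0])]
def sel(z0,z1,y0,y1):
    return P[(P[:,2]>z0)&(P[:,2]<z1)&(abs(P[:,0]-530)<60)&(P[:,1]>y0)&(P[:,1]<y1)]
for n,a in (("near",(79,90,154,175)),("far",(83,92,226,250)),("near face z25-75",(62,76,150,168))):
    Q=sel(*a)
    if len(Q)>20: print(n,len(Q),cv2.minAreaRect(Q[:,:2].astype(np.float32)),Q[:,0].min(),Q[:,0].max(),np.median(Q,0))
Q=P[(abs(P[:,0]-535)<12)&(P[:,1]>60)&(P[:,1]<146)&(P[:,2]>50)&(P[:,2]<75)]
vx,vy,x0,y0=cv2.fitLine(Q[:,:2].astype(np.float32),cv2.DIST_HUBER,0,.1,.01).ravel();print("spindle",vx,vy,x0,y0,"z top",np.median(Q[:,2]),"x at y=164.7",x0+vx/vy*(164.7-y0),"at 227",x0+vx/vy*(227-y0),"tip y",Q[:,1].max())
save(w,"w5c.png",(150,0,370,200),3)
E
```

```text
time_s: 8.72
tool_pos: [0.5525, 0.0419, 0.0522]
tool_rot: [[-0.138, 0.99, 0.002], [0.99, 0.138, -0.0], [-0.0, 0.002, -1.0]]
force: [0.7, 0.2, 0.1]
opening: 0.0118
gripper_force: 58.7
[0.5525 0.0419 0.0522] [[-0.138, 0.99, 0.002], [0.99, 0.138, -0.0], [-0.0, 0.002, -1.0]] [0.7 0.2 0.1]
tip x 99.74715973681491
15 673 y -6.9 6.8 topz -14.7
25 718 y -6.9 6.6 topz -14.7
35 759 y -7.1 6.5 topz -14.6
45 809 y -7.0 6.4 topz -14.6
55 867 y -7.4 6.3 topz -14.6
65 918 y -7.5 6.1 topz -14.7
75 1006 y -7.7 6.5 topz -14.6
85 1075 y -7.6 6.4 topz -14.6
95 480 y -7.5 6.2 topz -14.3
spindle 0.07961964 -0.99682534 541.40924 107.50909 z top 65.24082259589436 x at y=164.7 536.84125 at 227 531.8651 tip y 141.9393439697845
```

View pics/w5c.png

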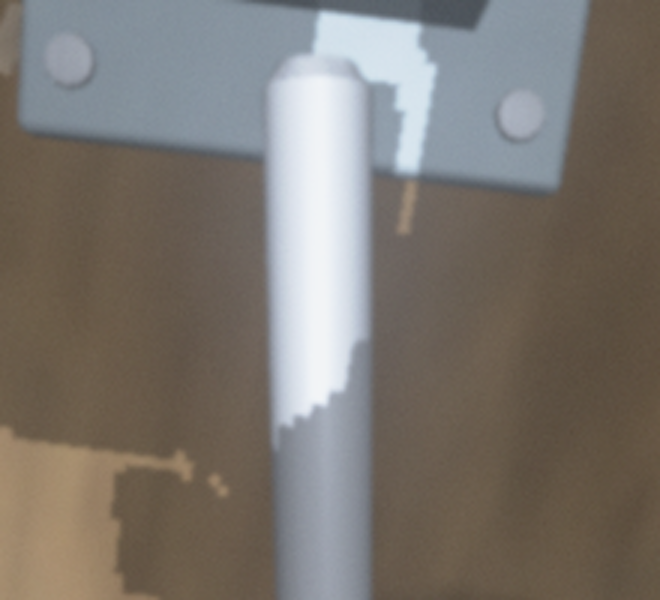

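The picture shows the shaft's tip over the base plate, whose near edge runs from crop (20,128) to (558,190). I'll use these corners to cross-check the lateral aim.

```bash
python3 - <<'E'
from h import *
import pickle
np.set_printoptions(precision=2,suppress=True)
w=pickle.load(open("w4.pkl","rb"))
def onz(u,v,z):
    a=px2w(w,u,v,.1)*1000;b=px2w(w,u,v,.2)*1000
    return a+(b-a)*(z-a[2])/(b[2]-a[2])
L=onz(150+20/3,128/3,8);Rr=onz(150+558/3,190/3,8)
e=(Rr-L)[:2];print("corners",L,Rr,"len",np.hypot(*e),"yaw",np.degrees(np.arctan2(e[1],e[0])),"mid",(L+Rr)/2)
# shaft silhouettes in crop at rows 100 and 500
for a,b,r in ((268,370,100),(277,371,560)):
    print("axis",onz(150+(a+b)/6,r/3,60))
print("tip",onz(150+318/3,58/3,58))
for i in range(5):
    snapshot("top");s=sense();print(np.array(s["tool_pos"])*1000,np.array(s["tool_rot"])[:2,0])
E
```

```text
corners [484.07 135.72   8.  ] [582.61 138.64   8.  ] len 98.59019851337048 yaw 1.6997661261236898 mid [533.34 137.18   8.  ]
axis [538.77 136.76  60.  ]
axis [547.68  77.11  60.  ]
tip [537.9  142.04  58.  ]
[552.82  42.14  52.68] [-0.14  0.99]
[552.72  42.26  52.64] [-0.14  0.99]
[552.57  42.38  52.51] [-0.14  0.99]
[552.33  42.48  52.3 ] [-0.14  0.99]
[552.14  42.57  52.1 ] [-0.14  0.99]
```

```bash
python3 -m handwheel '[[0,-0.0083,0.0064,0,0,0,0],[0,-0.0083,0.0064,0,0,0,0],[0.04,-0.0083,0.0064,0,0,0,0],[0.07,-0.0083,0.0064,0,0,0,0],[0.09,-0.0083,0.0064,0,0,0,0],[0.11,-0.0083,0.0064,0,0,0,0],[0.13,-0.0083,0.0064,0,0,0,0],[0.15,-0.0083,0.0064,0,0,0,0],[0.15,-0.0083,0.0064,0,0,0,0]]'
```

```text
time_s: 10.15
tool_pos: [0.5444, 0.08, 0.0498]
tool_rot: [[-0.139, 0.99, 0.0], [0.99, 0.139, 0.0], [0.0, 0.0, -1.0]]
force: [0.6, 0.7, -0.8]
opening: 0.0118
gripper_force: 58.8
```

```bash
python3 -m handwheel '[[0.05,0,0,0,0,0,0],[0.1,0,0,0,0,0,0],[0.14,0,0,0,0,0,0],[0.16,0,0,0,0,0,0],[0.175,0,0,0,0,0,0],[0.19,0,0,0,0,0,0],[0.19,0,0,0,0,0,0]]'; python3 -c "
from h import *
s=sense();print(s['force'],s['ft_torque'])
w=snapshot('wrist');save(w,'w6.png',k=1.4)"
```

```text
time_s: 11.02
tool_pos: [0.5377, 0.1269, 0.0497]
tool_rot: [[-0.139, 0.99, -0.0], [0.99, 0.139, 0.0], [0.0, 0.0, -1.0]]
force: [0.1, 1.5, -0.2]
opening: 0.0123
gripper_force: 58.8
[ 0.09089777  1.50203329 -0.19467272] [ 0.11272898 -0.05818514  0.02143061]
```

View pics/w6.png

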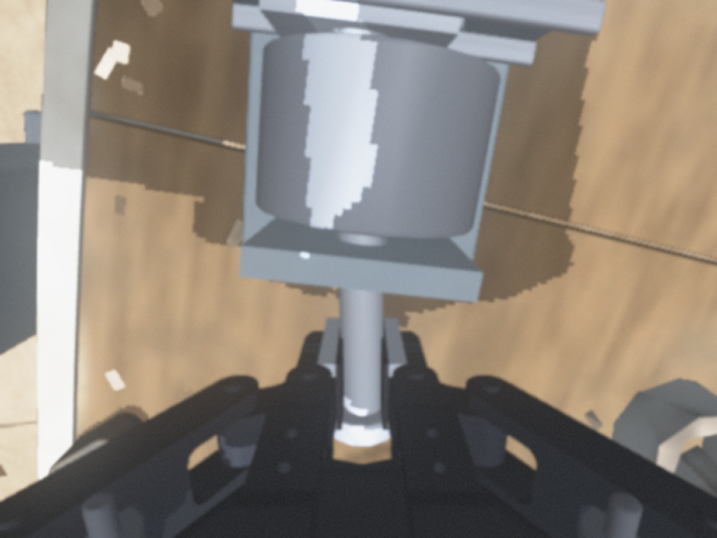

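The shaft passes the plain cheek at (362,290) and the roll, and shows at (355,33) just before the block. Force is low, so I advance through the block.

```bash
python3 -m handwheel '[[0.015,0,0,0,0,0,0],[0.03,0,0,0,0,0,0],[0.045,0,0,0,0,0,0],[0.06,0,0,0,0,0,0],[0.06,0,0,0,0,0,0]]'; python3 -c "
from h import *
s=sense();print(s['force'],s['ft_torque'])"
```

```text
time_s: 11.7
tool_pos: [0.5355, 0.142, 0.0496]
tool_rot: [[-0.139, 0.99, -0.0], [0.99, 0.139, 0.001], [0.001, -0.0, -1.0]]
force: [0.4, 0.7, -0.3]
opening: 0.012
gripper_force: 58.8
[ 0.42434966  0.65760681 -0.30259169] [ 0.11576845 -0.02540935 -0.06569433]
```

```bash
python3 -m handwheel '[[0,-0.002,0,0,0,0.03,0],[0,-0.004,0,0,0,0.06,0],[0,-0.006,0,0,0,0.09,0],[0.001,-0.008,0,0,0,0.12,0],[0.001,-0.0095,0,0,0,0.15,0],[0.001,-0.0095,0,0,0,0.15,0]]'; python3 -c "
from h import *
s=sense();print(s['force'],s['ft_torque'])
w=snapshot('wrist');save(w,'w7.png',k=1.4)"
```

```text
time_s: 12.45
tool_pos: [0.5332, 0.1412, 0.0496]
tool_rot: [[-0.021, 1.0, -0.0], [1.0, 0.021, -0.0], [-0.0, -0.0, -1.0]]
force: [-1.2, -0.0, -1.3]
opening: 0.0118
gripper_force: 58.9
[-1.172418   -0.03636912 -1.27943782] [0.03409532 0.07881973 0.08581269]
```

View pics/w7.png

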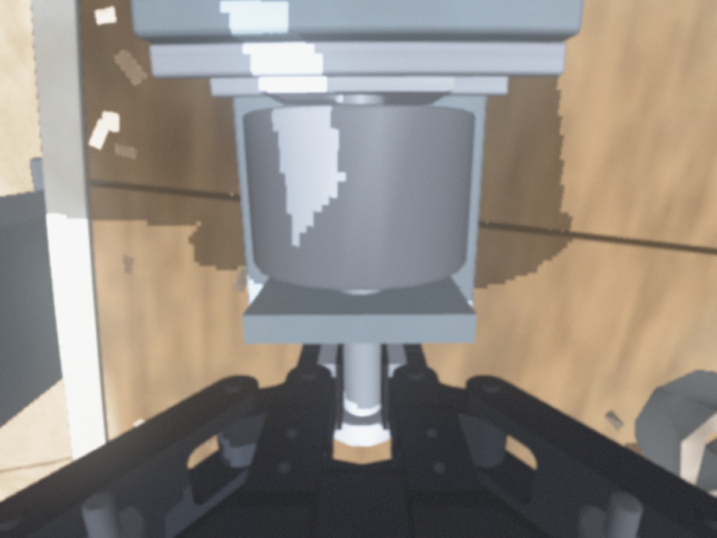

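Square now, with the shaft visible at (360,98) entering the block guide. I'll advance to near the cheek, then release.

```bash
python3 -m handwheel '[[0.01,0,0,0,0,0,0],[0.02,0,0,0,0,0,0],[0.02,0,0,0,0,0,0],[0.02,0,0,0,0,0,0.5],[0.02,0,0,0,0,0,0.5],[0.02,0,0,0,0,0,0.5],[0.02,0,0,0,0,0,0.5]]' 40 && python3 -m handwheel '[[0,0,-0.15,0,0,0,0.5],[0,0,-0.28,0,0,0,0.3],[-0.1,0,-0.28,0,0,0,0],[-0.19,0,-0.28,0,0,0,0],[-0.19,0,-0.28,0,0,0,0],[-0.19,0,-0.28,0,0,0,0]]'
python3 - <<'E'
from h import *
s=sense();print(s["tool_pos"])
w=snapshot("wrist");save(w,"w8.png",k=1.4)
W=cloud(w).reshape(-1,3)*1000
Q=W[(abs(W[:,0]-534)<16)&(W[:,1]>95)&(W[:,1]<160)&(W[:,2]>55)&(W[:,2]<80)]
print(len(Q))
for y in range(95,160,4):
    q=Q[(Q[:,1]>=y)&(Q[:,1]<y+4)]
    if len(q): print(y,len(q),q[:,0].min().round(1),q[:,0].max().round(1),np.percentile(q[:,2],95).round(1))
E
```

```text
time_s: 13.38
tool_pos: [0.5332, 0.1464, 0.0497]
tool_rot: [[-0.022, 1.0, 0.0], [1.0, 0.022, 0.0], [0.0, 0.0, -1.0]]
force: [0.4, 0.1, 0.0]
opening: 0.0428
gripper_force: 0.0
time_s: 14.12
tool_pos: [0.5341, 0.0991, 0.1196]
tool_rot: [[-0.021, 1.0, -0.0], [1.0, 0.021, 0.0], [0.0, -0.0, -1.0]]
force: [-0.1, -0.6, 1.0]
opening: -0.0003
gripper_force: 0.0
[0.5341049  0.09913287 0.11961198]
1491
123 150 521.9 546.1 69.8
127 241 521.2 546.1 70.0
131 244 521.6 546.1 68.8
135 128 526.9 539.9 64.2
139 130 526.8 539.8 64.1
143 138 526.8 539.7 64.5
147 140 526.0 539.6 64.5
151 142 526.0 539.4 64.3
155 146 526.0 539.4 64.5
159 32 526.0 539.2 64.5
```

View pics/w8.png

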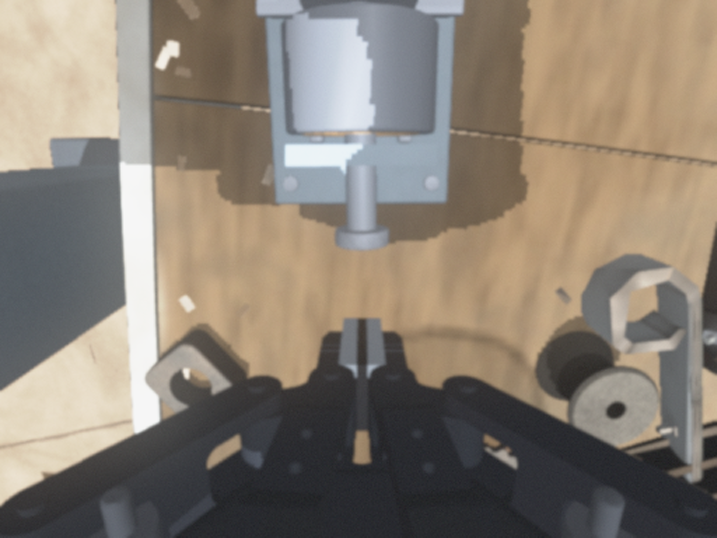

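The head is at (362,238), clear of the closed fingers at (362,340), and its back is at y≈124 mm. I'll lower behind it and push.

```bash
python3 -m handwheel '[[0,0,0.15,0,0,0,0],[0,0,0.28,0,0,0,0],[0,0,0.28,0,0,0,0],[0.03,0,0.28,0,0,0,0],[0.06,0,0.28,0,0,0,0],[0.08,0,0.28,0,0,0,0],[0.1,0,0.28,0,0,0,0],[0.12,0,0.28,0,0,0,0],[0.14,0,0.28,0,0,0,0],[0.14,0,0.28,0,0,0,0]]'
```

```text
time_s: 15.42
tool_pos: [0.5332, 0.1344, 0.0495]
tool_rot: [[-0.022, 1.0, -0.0], [1.0, 0.022, 0.0], [0.0, -0.0, -1.0]]
force: [0.3, -0.3, -0.5]
opening: -0.0001
gripper_force: 0.0
```

Expected flush at about TCP y≈0.142, so I move on in small steps.

```bash
python3 -m handwheel '[[0.01,0,0,0,0,0,0],[0.018,0,0,0,0,0,0],[0.024,0,0,0,0,0,0],[0.024,0,0,0,0,0,0]]' && python3 -m handwheel '[[0.004,0,0,0,0,0,0],[0.008,0,0,0,0,0,0],[0.008,0,0,0,0,0,0]]'
```

```text
time_s: 15.92
tool_pos: [0.5331, 0.14, 0.0495]
tool_rot: [[-0.022, 1.0, -0.0], [1.0, 0.022, 0.0], [0.0, -0.0, -1.0]]
force: [-0.1, -0.3, -0.1]
opening: -0.0003
gripper_force: 0.1
time_s: 16.3
tool_pos: [0.5332, 0.1419, 0.0496]
tool_rot: [[-0.022, 1.0, -0.0], [1.0, 0.022, 0.0], [0.0, -0.0, -1.0]]
force: [0.3, 0.3, 0.3]
opening: -0.0003
gripper_force: 0.2
```

```bash
for i in 1 2 3; do python3 -m handwheel '[[0.004,0,0,0,0,0,0],[0.004,0,0,0,0,0,0]]' | grep -E "tool_pos|force: \["; done
```

```text
tool_pos: [0.5331, 0.1427, 0.0496]
force: [-0.2, -0.8, -0.1]
tool_pos: [0.5331, 0.1427, 0.0497]
force: [0.4, -5.7, 0.9]
tool_pos: [0.5331, 0.1428, 0.0497]
force: [0.8, -7.7, 1.7]
```

```bash
python3 -m handwheel '[[0.006,0,0,0,0,0,0],[0.012,0,0,0,0,0,0],[0.012,0,0,0,0,0,0]]' | grep -E "tool_pos|force: \["; python3 -m handwheel '[[-0.05,0,0,0,0,0,0],[-0.15,0,0,0,0,0,0],[-0.15,0,-0.2,0,0,0,0],[-0.1,0,-0.45,0,0,0,0],[-0.1,0,-0.5,0,0,0,0],[-0.1,0,-0.5,0,0,0,0]]'
python3 - <<'E'
from h import *
w=snapshot("wrist");save(w,"w9.png",k=1.5)
W=cloud(w).reshape(-1,3)*1000
Q=W[(abs(W[:,0]-534)<16)&(W[:,1]>130)&(W[:,1]<165)&(W[:,2]>48)&(W[:,2]<78)]
for y in range(140,166,2):
    q=Q[(Q[:,1]>=y)&(Q[:,1]<y+2)]
    if len(q): print(y,len(q),q[:,0].min().round(1),q[:,0].max().round(1),np.percentile(q[:,2],95).round(1))
Q=W[(abs(W[:,0]-530)<16)&(W[:,1]>242)&(W[:,1]<290)&(W[:,2]>48)&(W[:,2]<78)]
if len(Q): print("far end",len(Q),Q.min(0),Q.max(0),Q.mean(0))
E
```

```text
tool_pos: [0.5332, 0.1428, 0.0497]
force: [1.4, -17.6, 3.2]
time_s: 18.18
tool_pos: [0.5344, 0.1233, 0.1759]
tool_rot: [[-0.022, 1.0, 0.003], [1.0, 0.022, 0.001], [0.001, 0.003, -1.0]]
force: [0.4, 0.5, -0.4]
opening: -0.0001
gripper_force: 0.0
152 4 520.9 525.2 66.3
154 62 520.0 545.0 70.0
156 86 519.9 544.9 70.1
158 53 520.9 544.8 70.3
far end 578 [522.74279656 246.38949636  57.57724762] [536.64256063 268.24890722  66.51599004] [529.76559989 257.03704842  63.23534805]
```

View pics/w9.png

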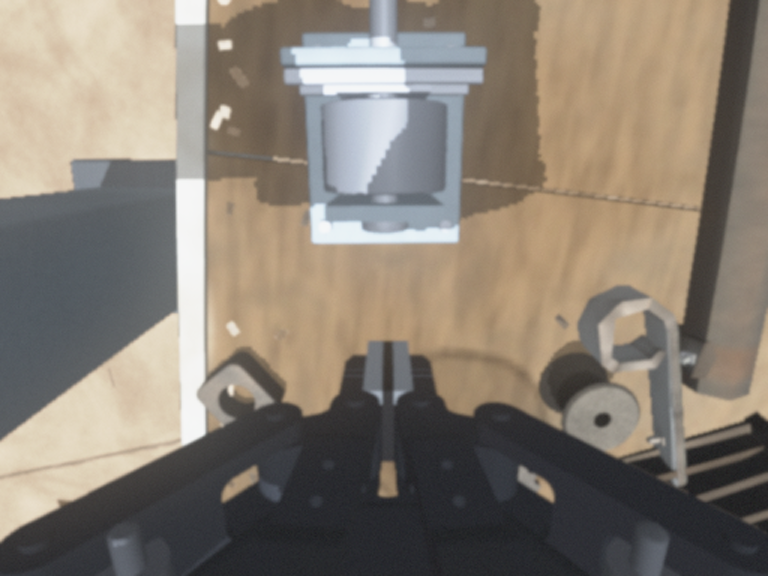

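The head at (386,226) is against the plain cheek. The shaft runs through the roll and the block and comes out past the far cheek at (384,20). It slopes about 1.5° in world, which matches the holder's yaw, so it lies square.

```bash
python3 -c "
from workcell import *
print(sign_off())"
```

```text
the job is handed in; nothing more can be done
None
```

The spindle is threaded through the plain cheek, the roll and the sliding block, with its head pushed up against the plain cheek and the shaft square to within what I could measure; the job was handed in at about 18 s, and the sprocket, pipe collar and nut were not touched.

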